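# Key and toothed pulley onto a conveyor drive shaft

## Robot

A 6-joint arm with a two-finger parallel gripper is mounted at the origin on the work surface. World frame = base frame: x ahead of the robot, y to its left, z up, the work surface at z = 0. Lengths are in mm, angles in rad, forces in N, time in s.
With the tool pointing down it reaches from about 275 to 1000 mm from the base axis. Payload 8.4 kg.
Tool frame: the origin (TCP) lies midway between the tips of the shut fingers; the grasp point (between the pads) lies 19 mm behind it; z points along the fingers, y is the direction in which the jaws open and shut (so a half turn about z gives the same grasp; the last joint's range is limited). The gripper opens to 85 mm and grips with 20 to 120 N. Pads are 22 mm wide; open, the fingers measure 114 mm over their backs; the gripper's body (76 mm by 85 mm) begins 54 mm behind the grasp point. The pads swing forward as they close: fully open they stand 13 mm farther back than shut.
Start: joints at [-1.339, 0.353, 1.633, -0, 1.155, -0.002], TCP at [144.796, -607.998, 231.281] pointing down, gripper open.
Joint ranges: [-2.63, 2.63], [-0.92, 2.1], [0.06, 2.66], [-1.3, 4.44], [0, 2.69], [-3.02, 3.02]. Speed limits (rad/s): [2.22, 2.22, 2.79, 3.14, 3.14, 3.14].

## Interface

Orientations are given as [roll, pitch, yaw] about the fixed x, y, z axes, in that order (R = Rz(yaw) Ry(pitch) Rx(roll)).
In Python, from rig import r gives the robot as it stands. The module is installed in compiled form; this text tells all that it offers.
- The arm moves only by the tool drive_tool, never from a script. Its argument "moves" is a list of rows, each a list of 3 entries, a list of its own where there are three numbers: the closure, from 0 (fully open) to 1 (shut), then the shift along the tool's x, y, z in cm, then the turn about the tool's z in degrees. In form: [[claw, [dx, dy, dz], roll], ...]. A call has 1 to 12 rows; each row is the pose to reach, as a shift and turn from the pose measured when the call began, along the tool's axes at that moment; what a row does not reach only later rows make up. A row lasts 1/8 s, in which the tool goes at most 62.5 mm and 10.7 degrees, less where a joint would pass 70% of its speed; a pose out of reach is approached as far as the arm can. A call with a gripper value outside its range is refused whole. The fingers move at their own pace and stop on an object; "grip_force" is the grip in N (left out, the last holds). Time passes only in rows, so rows that repeat a pose let the fingers close. It gives the time, the measured TCP pose, the force and the opening at its end, in the units of the state.
- r.sense(): the state, without advancing time (a new reading comes with each control period).
- r.grab_frame(name): name is "side" or "top" or "wrist"; returns a dict with "color" (420x560x3 uint8, red, green, blue), "fx", "fy", "cx", "cy" (pixels), "D" ([k1, k2, p1, p2, k3] as OpenCV has them; the pictures are not rectified), "pose" (4x4, takes a point from camera to world coordinates); the wrist camera has in their place "hand_eye" (4x4, takes a point from camera to tool coordinates, whose origin is the TCP and whose axes are the flange's). Camera axes: x right, y up, looking along -z (the intrinsics and any distortion apply to the point x, -y, -z); pixel columns grow to the right and rows downward; lengths in mm; the calibration is good to about 2 mm. A picture is of the moment at which its call begins: read the wrist's pose just before it. There is no depth.
- r.sign_off(): hands the job in, once; it reports no verdict.
Trained networks look in the newest picture that a camera, given by its name, has taken for a name from the list of things; names that differ only in an ending like _2 or _b are one class to them, and where a whole thing is asked for, a point or a joint stands for the part that bears it (a point fixed in the world has none). Each returns a list of dicts, best first, with "score" (0 to 1); they miss things now and then, are a little off and sometimes report something else, mostly with a low value. They report only what shows in the picture. A call takes as long as a camera call. They do not tell look-alikes from the thing itself.
- r.outline_of(thing, camera): "mask" (420x560 bool, what is visible of it) and "at" ([column, row] in pixels, amid what is visible of it).
- r.spot_point(thing, camera): "at" ([column, row] in pixels: a listed point, or the origin of a listed thing).
The state is a dict: "clock": time; "qpos": joint angles; "qvel": joint speeds; "joint_efforts": joint torques, N m; "eef_pos": TCP position; "tcp_rot": TCP orientation; "contact_force": force on the tool from outside, world axes, zero at the start; "wrist_torque": the same for the moment, N m; "opening": opening from 0.0 (shut) to 1.0 (fully open).
Only numpy, scipy, OpenCV 4.12 (cv2) and the standard library are available. Lean on these libraries where they do the work, as an engineer would, in place of code of your own. Each camera call takes 0.05 s, during which the arm holds its last target.

## Task

Fit the belt pulley to the conveyor drive: first lay the long key from the tray into the slot along the top of the drive's shaft so that it sits down on the slot's floor, and let go of it. Then take the pulley from its wooden cradle and slide it onto the shaft, toothed side first and keyway over the key, fully home against the shaft's shoulder, and let go. Leave the short key and the other things lying where they are.

Things in the scene. Friction and masses are not known exactly. Their poses are not given: they have to be found in the camera images.
- shoulder (a point): Fixed grey gearmotor (drive), its steel shaft level, 100 mm above the table. This point is on the shaft's axis in the plane of its shoulder, a 52 mm steel disc on the gearbox. Axes: the shaft points along this frame's -y, z is up. Shaft 32 mm diameter, 95 mm long, its last 8 mm tapered to 22 mm. The gearbox behind the shoulder (+y) is 108 mm wide and its top is 45 mm above the axis.
- slot (a point): Centre of the floor of the open-topped key slot in the top of the shaft; axes as shoulder. The slot is 63 mm long (along y), 14.4 mm wide (along x), closed at both ends; the floor is 7 mm above the shaft's axis, the shaft's top either side of the slot 13 mm above the axis; the slot's long edges are bevelled. The slot starts 6.5 mm from the shoulder.
- shaft_end (a point): Centre of the shaft's free end, on its axis, 95 mm from the shoulder; axes as shoulder.
- key_center (a point): Centre of the long steel key, a loose bar 60 mm long (its x), 12 mm wide (its y), 16 mm high (its z), about 0.09 kg, lying in the tray. Lower edges bevelled 2 mm. In the tray it stands on its 12 mm side, as it goes into the slot. Seated in the slot it stands 10 mm above the shaft's top, so hold it by its upper 8 mm or so and the fingers stay clear of the shaft.
- short_key_center (a point): Centre of a short key of the same section, 34 mm long: does not belong here, leave it in the tray.
- tray: Fixed shallow black plastic tray 96 mm (x) by 160 mm (y), rim 8 mm high, floor 5 mm above the table; origin under its centre. It holds the two keys side by side.
- pulley_boss (a point): On the loose pulley's axis, in the middle of its smooth steel boss (38 mm long, 62 mm diameter, with two upright flats 59 mm apart across x and 19 mm tall, to be gripped from above). Axes: y along the pulley's axis towards the toothed side, z up towards the keyway. The toothed aluminium rim (80 mm diameter, 34 mm wide) spans 19 to 53 mm from this point along +y.
- pulley_face (a point): Centre of the bore in the end face at the toothed side of the pulley, 53 mm along +y from pulley_boss; same axes. This face meets the shoulder when home.
- cradle_axis (a point): Fixed wooden cradle, base 100 by 100 mm, on which the pulley lies with its axis level and its keyway up; this point is 78 mm above the table, on the pulley's axis at the start and within 3 mm of its mid-length. Same axes as the pulley. V-shaped supports: those under the toothed rim reach up to 20 mm below the axis and 43 mm either side, those under the boss 20 mm below and 32 mm either side.
- wrench_mid (a point): Loose steel wrench, 170 mm, near the middle of its length. Bystander.
- tin: Loose aluminium tin, 68 mm diameter, 75 mm high, origin under its centre. Bystander.
- bin: Loose blue open plastic bin 120 by 100 by 60 mm, origin under its centre. Bystander.
- key: The long key's body, origin in the middle of its underside, 8 mm below key_center, same axes.
- pulley: The pulley, 72 mm long, 0.34 to 0.53 kg; origin on its axis half-way along, 17 mm along +y from pulley_boss, same axes. Through bore 35 mm diameter, with a keyway at its top 15 mm wide that reaches 26 mm above the axis; bore and keyway flare over the first 4 mm at the toothed face.
Not all that is in view belongs to the job. Leave any orange look-alike of the key alone. Leave any green look-alike of the pulley alone.

How it is judged (in metres and radians):
On the way:
1. the long key lies down in the shaft's slot, let go (x of key_center in the frame of slot between -0.0025 and 0.0025 m and y of key_center in the frame of slot between -0.004 and 0.004 m and z of key_center in the frame of slot below 0.0095 m and angle between the x axis of key and the y axis of slot, either way round below 0.08 rad and contact force between the fingers and key below 0.3 N), for 0.2 s.
At the end, for the whole second after the job is handed in: The long key is seated in the shaft's slot (within 2.5 mm across, 4 mm along, underside no more than 1.5 mm above the floor, 0.08 rad), the pulley is on the shaft over it, toothed face within 5 mm of the shoulder's centre, axis within 0.08 rad of the shaft's, keyway up within 0.15 rad, both at rest (x of key_center in the frame of slot between -0.0025 and 0.0025 m and y of key_center in the frame of slot between -0.004 and 0.004 m and z of key_center in the frame of slot below 0.0095 m and angle between the x axis of key and the y axis of slot, either way round below 0.08 rad and distance between pulley_face and shoulder below 0.005 m and angle between the y axis of pulley_face and the y axis of shoulder, either way round below 0.08 rad and angle between pulley_face's own z axis and vertical below 0.15 rad and linear speed of each of pulley, key below 0.01 m/s); the robot touches nothing.
It fails at once if the short key is moved more than 30 mm (distance of short_key_center from where it was at the start of the episode above 0.03 m).
It fails at once if the wrench is moved more than 30 mm (distance of wrench_mid from where it was at the start of the episode above 0.03 m).
It fails at once if the tin is moved more than 30 mm (distance of tin from where it was at the start of the episode above 0.03 m).
It fails at once if the bin is moved more than 30 mm (distance of bin from where it was at the start of the episode above 0.03 m).
It also fails if it takes over 64 s, if anything falls off the work surface, if the arm or the gripper's body presses on something with over 40 N, if the wrist force passes 120 N, or if a joint passes its speed limit or range.

## Working session

There is one attempt and no reset: what is moved stays moved. The work goes in short steps, Python scripts to look and compute and a tool call to move; the robot and the scene stay as the last step left them, time stands still between calls to the robot, and variables do not carry over. Pictures are saved under pics/ and viewed, and the job is handed in when it is done.

Besides the shell and the picture viewer there is one more tool, called after "Request:" in YAML: its name, and indented under it one key for each argument. drive_tool: Moves the arm, as the interface text tells. Its arguments: {"type":"object","properties":{"moves":{"type":"array"},"grip_force":{"type":"number"}},"required":["moves"]}

```bash
mkdir -p pics; ls
python3 - <<'E'
from rig import r
import cv2
s=r.sense(); print({k:v for k,v in s.items()})
for n in ["side","top","wrist"]:
    f=r.grab_frame(n); cv2.imwrite(f"pics/{n}0.png",f["color"][:,:,::-1])
    print(n,f["fx"],f["fy"],f["cx"],f["cy"],f["D"]); print(f.get("pose",f.get("hand_eye")))
E
```

```text
pics
{'clock': 0.0, 'qpos': array([-1.33937225e+00,  3.53651823e-01,  1.63416666e+00,  9.64995744e-06,
        1.15516862e+00, -2.42319309e-03]), 'qvel': array([-0.00062894,  0.00131701,  0.00198479, -0.00074087,  0.00017092,
       -0.00092577]), 'joint_efforts': array([ 1.21343917e-03, -6.05239105e+01, -3.42070019e+01, -3.38139364e-05,
        9.41048143e-03, -1.53226040e-05]), 'eef_pos': array([ 144.70370069, -607.51933963,  230.54545667]), 'tcp_rot': array([-3.14019822e+00, -1.22019495e-05,  2.33843355e-01]), 'contact_force': array([ 0.73282366, -0.1124264 ,  0.16803365]), 'wrist_torque': array([0.00350778, 0.00666464, 0.08276466]), 'opening': 0.9996163261029481}
side 468.706526021773 468.706526021773 268.2747832450374 205.18093930638423 [-0.05707016  0.          0.          0.          0.        ]
[[-9.45052661e-01  2.46996902e-01 -2.14168153e-01  2.49436212e+02]
 [-3.26323980e-01 -6.73240455e-01  6.63520873e-01  8.16772534e+02]
 [ 1.97009352e-02  6.96950371e-01  7.16848696e-01  1.02433549e+03]
 [ 0.00000000e+00  0.00000000e+00  0.00000000e+00  1.00000000e+00]]
top 426.0647075040704 426.0647075040704 284.8971764310466 204.97245385390298 [-0.10554982  0.          0.          0.          0.        ]
[[-2.49944020e-02  9.82473893e-01 -1.84716888e-01  3.21592260e+02]
 [-9.99649626e-01 -2.61734035e-02 -3.94680188e-03 -1.70030781e+01]
 [-8.71229945e-03  1.84553520e-01  9.82783849e-01  1.30759720e+03]
 [ 0.00000000e+00  0.00000000e+00  0.00000000e+00  1.00000000e+00]]
wrist 356.6655832511346 356.6655832511346 283.5465794784546 210.95901950723004 [-0.05108607  0.          0.          0.          0.        ]
[[ 3.34503783e-05  9.47564192e-01  3.19565487e-01  8.23061033e+01]
 [ 9.99999768e-01 -2.49345886e-04  6.34676992e-04  6.02135212e-01]
 [ 6.81079530e-04  3.19565392e-01 -9.47563980e-01 -1.43101787e+02]
 [ 0.00000000e+00  0.00000000e+00  0.00000000e+00  1.00000000e+00]]
```

View pics/side0.png

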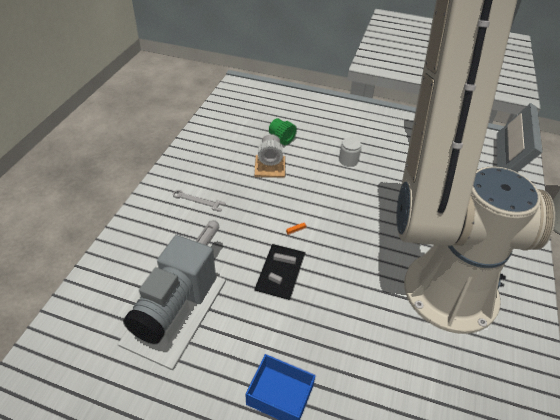

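View pics/top0.png

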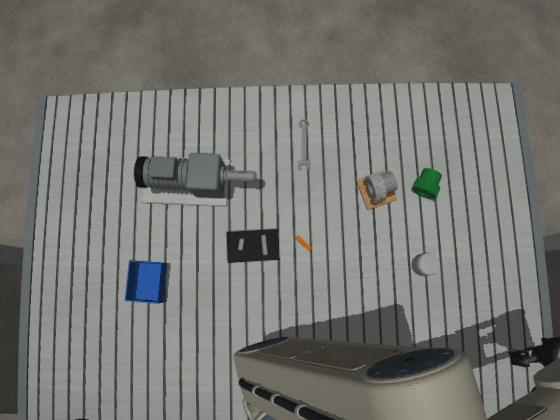

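View pics/wrist0.png

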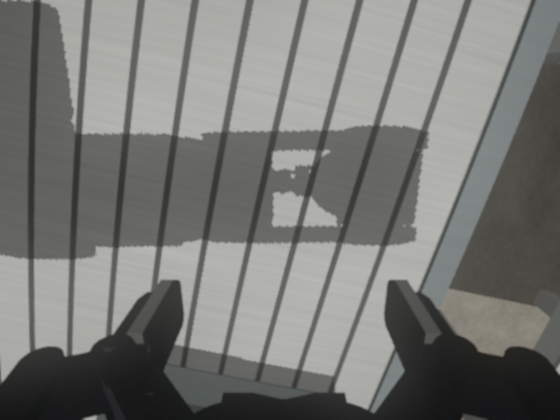

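The top view shows the drive at (205,172) with its shaft pointing right, the tray at (253,245) with a short key (241,244) and a long key (264,245), and an orange look-alike key at (304,243). The pulley is in its cradle at (379,187), with a green look-alike at (427,183). The wrench is at (304,145), the tin at (425,264) and the bin at (147,281).

```bash
cat > h.py <<'E'
import numpy as np, cv2
from scipy.spatial.transform import Rotation as R
from rig import r
def tcpT(s):
    T=np.eye(4); T[:3,:3]=R.from_euler('xyz',s['tcp_rot']).as_matrix(); T[:3,3]=s['eef_pos']; return T
def cam(name):
    s=r.sense(); f=r.grab_frame(name)
    f['T']=f['pose'] if 'pose' in f else tcpT(s)@f['hand_eye']
    f['K']=np.array([[f['fx'],0,f['cx']],[0,f['fy'],f['cy']],[0,0,1.]]); return f
def ray(f,px):
    p=cv2.undistortPoints(np.array([[px]],float),f['K'],np.array(f['D'],float))[0,0]
    d=f['T'][:3,:3]@np.array([p[0],-p[1],-1]); return f['T'][:3,3],d/np.linalg.norm(d)
def atz(f,px,z):
    o,d=ray(f,px); return o+d*(z-o[2])/d[2]
def proj(f,P):
    P=np.atleast_2d(np.array(P,float)); c=(P-f['T'][:3,3])@f['T'][:3,:3]
    c=c*[1,-1,-1]; q,_=cv2.projectPoints(c.reshape(-1,1,3),np.zeros(3),np.zeros(3),f['K'],np.array(f['D'],float)); return q[:,0]
def tri(rs):
    A=np.zeros((3,3));b=np.zeros(3)
    for o,d in rs:
        M=np.eye(3)-np.outer(d,d);A+=M;b+=M@o
    X=np.linalg.solve(A,b); return X,[np.linalg.norm((np.eye(3)-np.outer(d,d))@(X-o)) for o,d in rs]
E
python3 - <<'E'
from h import *
np.set_printoptions(precision=1,suppress=True)
ft=cam('top');fs=cam('side')
H=dict(shoulder=100,slot=107,shaft_end=100,key_center=13,short_key_center=13,tray=0,pulley_boss=78,pulley_face=78,cradle_axis=78,wrench_mid=3,tin=0,bin=0)
for n,z in H.items():
    a=r.spot_point(n,'top');b=r.spot_point(n,'side')
    print(n)
    for d in a[:2]: print('  top',d['at'],d['score'],atz(ft,d['at'],z))
    for d in b[:2]: print('  side',d['at'],d['score'],atz(fs,d['at'],z))
    if a and b: print('   tri',*tri([ray(ft,a[0]['at']),ray(fs,b[0]['at'])]))
print(r.sense()['clock'])
cv2.imwrite('pics/topc.png',cv2.resize(ft['color'][100:290,120:460,::-1],None,fx=2.3,fy=2.3,interpolation=cv2.INTER_CUBIC))
E
```

```text
shoulder
  side [199.0, 248.6] 0.77 [639.7 165.5 100. ]
slot
  top [240.0, 243.2] 0.67 [440.7 117.5 107. ]
  top [260.4, 247.7] 0.58 [426.5  59.9 107. ]
  side [204.3, 236.7] 0.84 [640.4 130.3 107. ]
   tri [524.4 146.3 160.6] [np.float64(94.81144561778437), np.float64(94.81144561778456)]
shaft_end
  top [254.0, 177.6] 0.59 [632.4  76.1 100. ]
  side [218.9, 225.0] 0.66 [624.1  75.  100. ]
  side [201.9, 236.7] 0.43 [649.2 127.2 100. ]
   tri [628.1  75.3 100.7] [np.float64(4.046928028026431), np.float64(4.046928028026464)]
key_center
  top [262.9, 245.4] 0.48 [441.6  58.2  13. ]
  side [298.0, 226.4] 0.6 [443.  -68.1  13. ]
  side [287.2, 261.9] 0.5 [434.   64.8  13. ]
   tri [423.2  49.8 147.6] [np.float64(5.896704239836888), np.float64(5.896704239836982)]
short_key_center
  top [241.7, 244.7] 0.61 [445.3 122.9  13. ]
  side [275.6, 277.8] 0.6 [446.9 124.9  13. ]
   tri [446.5 123.2  10.7] [np.float64(0.9464148158611989), np.float64(0.9464148158610475)]
tray
  top [251.3, 246.7] 0.65 [439.7  94.7   0. ]
  side [281.3, 273.7] 0.67 [439.4  98.2   0. ]
   tri [440.1  95.1  -4.4] [np.f
[... 856 characters left out ...]
797198009850284)]
wrench_mid
  top [305.2, 142.0] 0.7 [770.8 -82.1   3. ]
  side [196.9, 201.2] 0.74 [765.  -69.5   3. ]
   tri [774.5 -83.1 -12.6] [np.float64(1.5430142576482508), np.float64(1.543014257648156)]
tin
  top [422.3, 263.1] 0.83 [ 374.2 -429.7    0. ]
  top [379.5, 183.9] 0.26 [ 627.2 -312.6    0. ]
  side [344.6, 161.5] 0.83 [ 380.6 -414.6    0. ]
   tri [ 378.8 -434.5  -16.3] [np.float64(3.9007709418553618), np.float64(3.900770941855374)]
bin
  top [148.0, 281.8] 0.72 [338.4 414.8   0. ]
  top [378.2, 181.8] 0.59 [ 634.1 -308.9    0. ]
  side [279.2, 396.9] 0.55 [341.1 415.8   0. ]
   tri [339.8 415.3  -1. ] [np.float64(1.3924861155434238), np.float64(1.3924861155434265)]
1.45
```

View pics/topc.png

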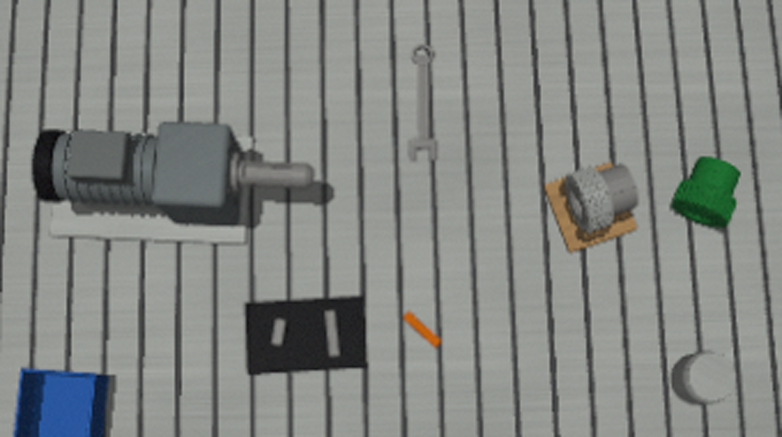

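Request:
drive_tool:
  moves:
    - [0, [45.5, -59.4, 3], 13.4]
    - [0, [45.5, -59.4, 3], 13.4]
    - [0, [45.5, -59.4, 3], 13.4]
    - [0, [45.5, -59.4, 3], 13.4]
    - [0, [45.5, -59.4, 3], 13.4]
    - [0, [45.5, -59.4, 3], 13.4]
    - [0, [45.5, -59.4, 3], 13.4]
    - [0, [45.5, -59.4, 3], 13.4]
    - [0, [45.5, -59.4, 3], 13.4]
    - [0, [45.5, -59.4, 3], 13.4]
    - [0, [45.5, -59.4, 3], 13.4]
    - [0, [45.5, -59.4, 3], 13.4]

```text
clock: 2.95
eef_pos: [450.6, 77.5, 201.6]
tcp_rot: [-3.142, -0.001, 0.0]
contact_force: [1.2, -1.2, -0.3]
opening: 0.998
```

```bash
cat > look.py <<'E'
from h import *
np.set_printoptions(precision=1,suppress=True)
import sys
def go(tag,things):
    f=cam('wrist'); cv2.imwrite(f'pics/w_{tag}.png',f['color'][:,:,::-1])
    np.save(f'pics/w_{tag}.npy',dict(color=f['color'],T=f['T'],K=f['K'],D=f['D']),allow_pickle=True)
    for n,z in things.items():
        for d in r.spot_point(n,'wrist')[:3]: print(n,np.round(d['at'],1),round(d['score'],2),atz(f,d['at'],z))
    return f
E
python3 - <<'E'
from look import *
f=go('key1',dict(key_center=13,short_key_center=13,tray=5))
for d in r.outline_of('key','wrist')[:3]:
    m=d['mask'].astype(np.uint8); c=max(cv2.findContours(m,0,1)[0],key=cv2.contourArea)
    # top face corners
    P=np.array([atz(f,p[0].astype(float),21)[:2] for p in c]); rc=cv2.minAreaRect(P.astype(np.float32)); print(d['at'],d['score'],m.sum(),rc)
print(r.sense()['clock'])
E
```

```text
key_center [305.3 187.7] 0.58 [444.9  56.2  13. ]
key_center [428.8 184.7] 0.55 [448.2 -63.1  13. ]
short_key_center [234.1 182.5] 0.57 [450.  124.5  13. ]
tray [271.4 182.8] 0.87 [447.7  89.    5. ]
[427.8, 183.6] 0.96 911 ((449.7328186035156, -61.36128234863281), (64.56495666503906, 13.954019546508789), 44.89242172241211)
[308.5, 188.2] 0.95 833 ((446.0448303222656, 53.222068786621094), (60.80000686645508, 13.324877738952637), 4.750860214233398)
3.2
```

View pics/w_key1.png

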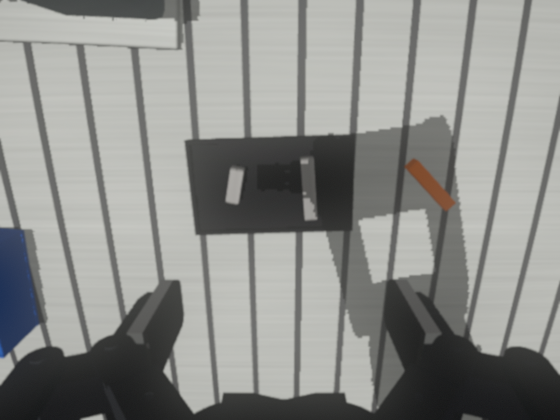

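The wrist view shows the long key at (309,188), 61 mm long. The short key is at (235,185) and the orange look-alike at (429,184). I choose the steel long key and will close in for a crop.

Request:
drive_tool:
  moves:
    - [0, [-0.5, 2.3, 6], -4.7]
    - [0, [-0.5, 2.3, 11], -4.7]
    - [0.4, [-0.5, 2.3, 11], -4.7]
    - [0.4, [-0.5, 2.3, 11], -4.7]

```text
clock: 3.7
eef_pos: [445.1, 51.6, 92.6]
tcp_rot: [3.141, -0.0, 0.082]
contact_force: [-1.4, -0.5, 0.0]
opening: 0.609
```

Run:
```python
from look import *
f=go('key2',dict(key_center=13))
for d in r.outline_of('key','wrist')[:3]:
    m=d['mask'].astype(np.uint8); c=max(cv2.findContours(m,0,1)[0],key=cv2.contourArea)
    P=np.array([atz(f,p[0].astype(float),21)[:2] for p in c]); rc=cv2.minAreaRect(P.astype(np.float32)); print(d['at'],d['score'],m.sum(),rc)
s=r.sense();print(s['clock'],s['eef_pos'],s['tcp_rot'],s['opening'])
cv2.imwrite('pics/key2c.png',cv2.resize(f['color'][100:320,180:420,::-1],None,fx=2.5,fy=2.5,interpolation=2))
```

```text
key_center [278.3 221.6] 0.76 [444.7  54.6  13. ]
key_center [450.2 228. ] 0.71 [449.5 -61.8  13. ]
[453.7, 226.3] 0.86 1738 ((451.2663879394531, -60.00031280517578), (63.770713806152344, 13.667184829711914), 45.138038635253906)
[282.2, 222.5] 0.84 1644 ((446.82891845703125, 53.570228576660156), (61.71559524536133, 11.514684677124023), 4.974061965942383)
[92.1, 0.0] 0.35 79 ((566.7708129882812, 168.6321258544922), (1.5103081464767456, 16.33900260925293), 2.7419302463531494)
3.85 [445.9  52.3  93.1] [ 3.1 -0.   0.1] 0.6002300152947654
```

View pics/key2c.png

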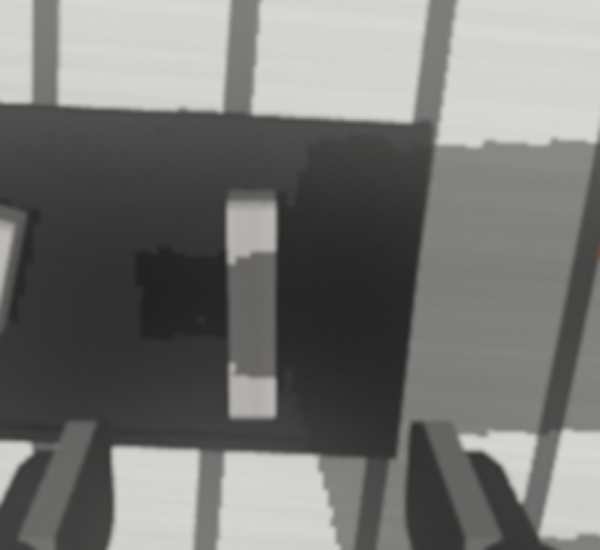

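The crop shows the steel key lined up with the tool, its top face centred at about (281,223).

Run:
```python
from h import *
d=np.load('pics/w_key2.npy',allow_pickle=True).item()
for c in [(227,200),(277,200),(277,418),(227,418),(252,309)]:
    print(c,atz(d,(180+(c[0]-.75)/2.5,100+(c[1]-.75)/2.5),21))
```

```text
(227, 200) [474.75790851  61.68547644  21.        ]
(277, 200) [475.76766848  49.38060589  21.        ]
(277, 418) [415.99344365  44.09595602  21.        ]
(227, 418) [414.89063432  57.48329509  21.        ]
(252, 309) [446.61992647  53.2600389   21.        ]
```

Request:
drive_tool:
  moves:
    - [0.5, [0, -0.1, 5], 0]
    - [0.5, [0, -0.1, 8], 0]
    - [0.5, [0, -0.1, 8], 0]
    - [0.5, [0, -0.1, 8], 0]
  grip_force: 40

```text
clock: 4.35
eef_pos: [447.2, 53.5, 14.6]
tcp_rot: [3.141, -0.005, 0.083]
contact_force: [-0.3, 0.2, -0.1]
opening: 0.502
```

Request:
drive_tool:
  moves:
    - [1, [-0.1, 0, 0.1], 0]
    - [1, [-0.1, 0, 0.1], 0]
    - [1, [-0.1, 0, 0.1], 0]
    - [1, [-0.1, 0, 0.1], 0]
    - [1, [-0.1, 0, 0.1], 0]
  grip_force: 40

```text
clock: 4.97
eef_pos: [447.0, 53.5, 14.8]
tcp_rot: [3.142, -0.007, 0.083]
contact_force: [-1.3, 0.4, 10.8]
opening: 0.118
```

Request:
drive_tool:
  moves:
    - [1, [0, 0, -6], 0]
    - [1, [0, 0, -12], 0]
    - [1, [0, 0, -18], 0]
    - [1, [0, 0, -18], 0]

```text
clock: 5.48
eef_pos: [448.7, 53.8, 199.8]
tcp_rot: [-3.141, -0.016, 0.083]
contact_force: [-0.6, 0.1, -1.3]
opening: 0.122
```

Run:
```python
from look import *
f=go('key3',{})
s=r.sense();print(s['clock'],s['eef_pos'],s['tcp_rot'],s['opening'],s['contact_force'])
cv2.imwrite('pics/key3c.png',cv2.resize(f['color'][180:420,160:420,::-1],None,fx=2.5,fy=2.5,interpolation=2))
```

```text
5.525 [447.1  53.6 197.1] [-3.1 -0.   0.1] 0.11565300334246462 [-0.6  0.5 -1.3]
```

View pics/key3c.png

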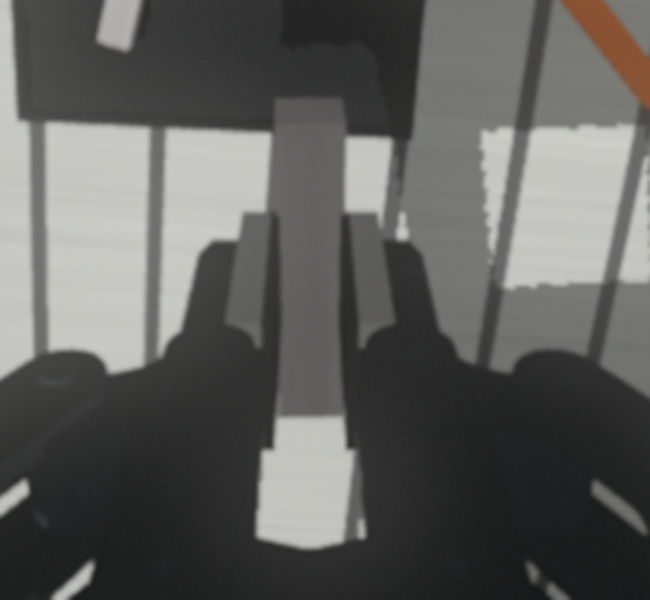

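The key is held and level, with its top face running from row 119 to row 415 of the crop.

Run:
```python
from h import *
d=np.load('pics/w_key3.npy',allow_pickle=True).item()
f=dict(d); 
import rig
# hand-eye frame
g=r.grab_frame('wrist'); f['T']=g['hand_eye']
def P(c): return (160+(c[0]-.75)/2.5,180+(c[1]-.75)/2.5)
for z in(-8,-7,-6,-5,-4):
    print(z,[np.round(atz(f,P(c),z),1) for c in [(275,119),(343,119),(344,415),(277,415)]])
print(np.round(atz(f,P((309,97)),10),1))
```

```text
-8 [array([29.8, -5.1, -8. ]), array([29.8,  5.9, -8. ]), array([-28.9,   6.8,  -8. ]), array([-28.9,  -5.5,  -8. ])]
-7 [array([29.4, -5.2, -7. ]), array([29.4,  6. , -7. ]), array([-29.7,   6.9,  -7. ]), array([-29.7,  -5.6,  -7. ])]
-6 [array([29. , -5.2, -6. ]), array([29.,  6., -6.]), array([-30.5,   6.9,  -6. ]), array([-30.5,  -5.6,  -6. ])]
-5 [array([28.7, -5.3, -5. ]), array([28.7,  6. , -5. ]), array([-31.4,   7. ,  -5. ]), array([-31.4,  -5.7,  -5. ])]
-4 [array([28.3, -5.3, -4. ]), array([28.3,  6.1, -4. ]), array([-32.2,   7. ,  -4. ]), array([-32.2,  -5.7,  -4. ])]
[27.1  0.4 10. ]
```

Request:
drive_tool:
  moves:
    - [1, [3, 0, -0.3], -10.5]
    - [1, [6, -0.5, -0.3], -21]
    - [1, [9, -1, -0.3], -31.5]
    - [1, [12, -1.2, -0.3], -42]
    - [1, [15, -1.5, -0.3], -52.5]
    - [1, [17, -1.8, -0.3], -63]
    - [1, [19.2, -1.8, -0.3], -73.5]
    - [1, [19.2, -1.8, -0.3], -84]
    - [1, [19.2, -1.8, -0.3], -85.3]
    - [1, [19.2, -1.8, -0.3], -85.3]

```text
clock: 6.82
eef_pos: [634.7, 87.2, 198.6]
tcp_rot: [3.135, -0.0, 1.568]
contact_force: [0.7, 0.8, -0.8]
opening: 0.123
```

Run:
```python
from look import *
f=go('slot1',dict(slot=107,shoulder=100,shaft_end=100))
s=r.sense();print(s['clock'],s['eef_pos'],s['tcp_rot'],s['opening'],s['contact_force'])
cv2.imwrite('pics/slot1c.png',cv2.resize(f['color'][0:260,130:430,::-1],None,fx=2.3,fy=2.3,interpolation=2))
```

```text
slot [291.9 157.9] 0.7 [641.1 126.9 107. ]
shoulder [296.6 100.9] 0.74 [644.1 163.1 100. ]
shaft_end [286.  234.5] 0.63 [637.2  69.4 100. ]
shaft_end [290.3 156.7] 0.29 [640.2 126.5 100. ]
7.025 [635.3  87.3 199.8] [ 3.1 -0.   1.6] 0.1205132849253488 [ 0.  -0.2 -0.4]
```

View pics/slot1c.png

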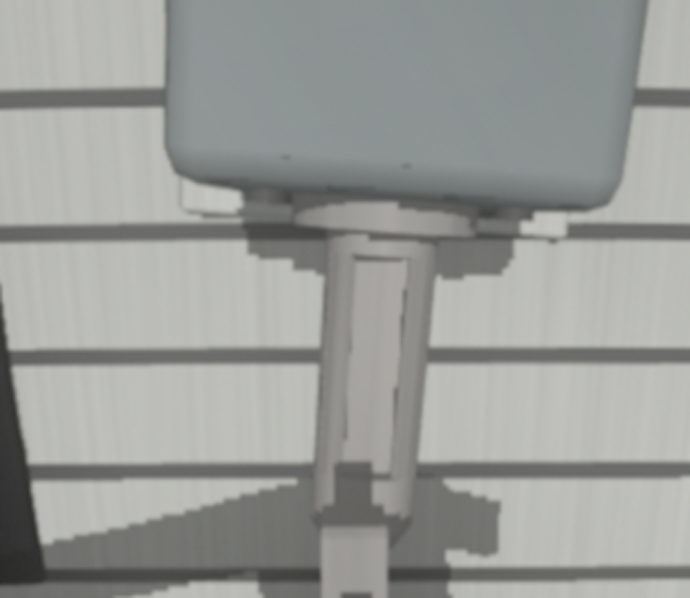

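Run:
```python
from h import *
d=np.load('pics/w_slot1.npy',allow_pickle=True).item()
im=d['color'][90:235,255:335,::-1]
im=cv2.convertScaleAbs(cv2.normalize(im.astype(np.float32),None,0,255,cv2.NORM_MINMAX))
cv2.imwrite('pics/slot1d.png',cv2.resize(im,None,fx=4,fy=4,interpolation=2))
```

```text
(no output)
```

View pics/slot1d.png

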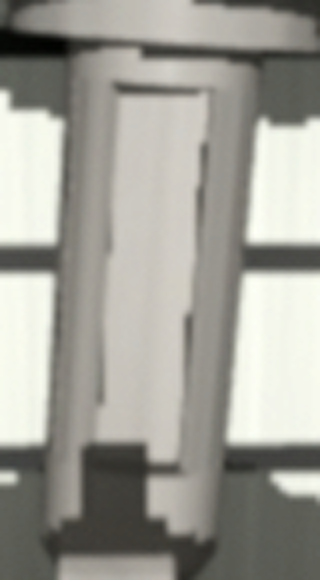

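Run:
```python
from h import *
d=np.load('pics/w_slot1.npy',allow_pickle=True).item()
P=lambda c:(255+(c[0]-1.5)/4,90+(c[1]-1.5)/4)
for z in (107,113): print(z,*[np.round(atz(d,P(c),z),1) for c in [(115,92),(203,92),(183,470),(97,468)]])
print('sil',*[np.round(atz(d,P(c),100),1) for c in [(63,150),(253,150),(52,400),(229,400)]])
```

```text
107 [635.5 156.1 107. ] [649.5 156.  107. ] [647.1  92.7 107. ] [632.2  93.1 107. ]
113 [635.5 156.4 113. ] [649.1 156.4 113. ] [646.8  94.6 113. ] [632.3  95.  113. ]
sil [626.9 146.3 100. ] [658.4 146.3 100. ] [624.4 103.4 100. ] [655.4 103.3 100. ]
```

Request:
drive_tool:
  moves:
    - [1, [3.8, 0.53, 2], 3.3]
    - [1, [3.8, 0.53, 6], 3.3]
    - [1, [3.8, 0.53, 6.2], 3.3]
    - [1, [3.8, 0.53, 6.2], 3.3]
    - [1, [3.8, 0.53, 6.2], 3.3]

```text
clock: 7.65
eef_pos: [642.2, 125.1, 139.8]
tcp_rot: [3.131, -0.002, 1.512]
contact_force: [0.2, -1.4, -0.6]
opening: 0.121
```

Run:
```python
from look import *
f=go('slot2',{})
s=r.sense();print(s['clock'],s['eef_pos'],s['tcp_rot'],s['opening'],s['contact_force'])
cv2.imwrite('pics/slot2c.png',cv2.resize(f['color'][130:400,170:400,::-1],None,fx=2.2,fy=2.2,interpolation=2))
g=cam('side'); cv2.imwrite('pics/slot2s.png',cv2.resize(g['color'][180:300,140:300,::-1],None,fx=4.5,fy=4.5,interpolation=2))
```

```text
7.7 [642.1 125.1 139.6] [ 3.1 -0.   1.5] 0.12558679949859844 [ 0.1  0.1 -1.2]
```

View pics/slot2c.png

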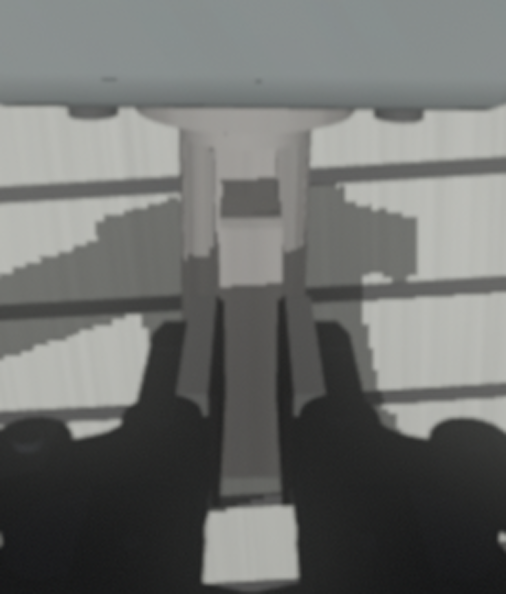

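View pics/slot2s.png

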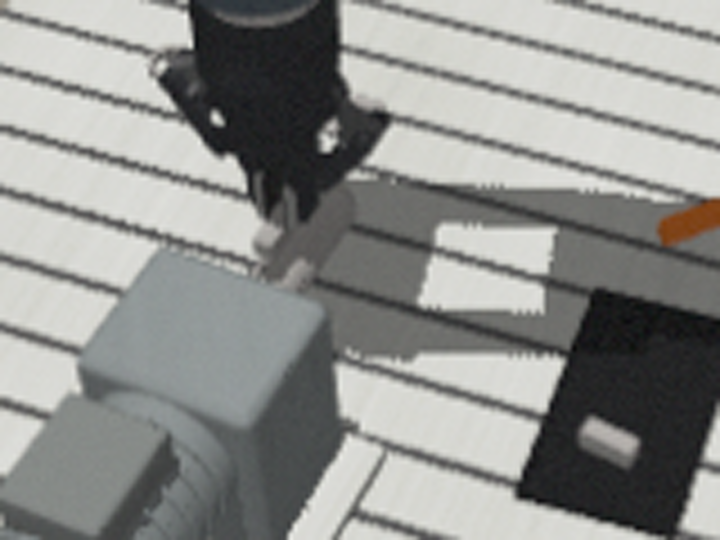

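Run:
```python
from h import *
d=np.load('pics/w_slot2.npy',allow_pickle=True).item()
im=d['color'][180:370,235:325,::-1].astype(np.float32)
im=np.clip((im-40)*1.3,0,255).astype(np.uint8)
cv2.imwrite('pics/slot2d.png',cv2.resize(im[:140],None,fx=6,fy=4.2,interpolation=2))
```

```text
(no output)
```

View pics/slot2d.png

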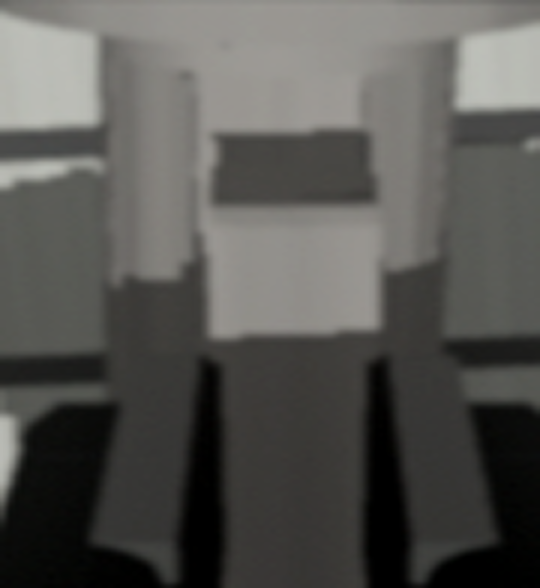

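Run:
```python
from h import *
d=np.load('pics/w_slot2.npy',allow_pickle=True).item()
P=lambda x,y:(235+(x-2.5)/6,180+(y-1.6)/4.2)
for y,a,b in[(100,100,457),(200,102,451),(300,104,445)]: 
    A,B=atz(d,P(a,y),100),atz(d,P(b,y),100); print('sil',A,B,(A+B)/2)
for z in(146,): 
    A,B=atz(d,P(208,205),z),atz(d,P(381,205),z);print('key front',A,B,(A+B)/2)
A,B=atz(d,P(222,520),146),atz(d,P(365,520),146);print('key later',A,B,(A+B)/2)
A,B=atz(d,P(200,100),107),atz(d,P(360,100),107);print('slot',A,B,(A+B)/2)
```

```text
sil [626.99470158 150.60548885 100.        ] [658.9061715  148.62594828 100.        ] [642.95043654 149.61571856 100.        ]
sil [625.97984013 136.95333262 100.        ] [657.88371382 134.95161929 100.        ] [641.93177698 135.95247596 100.        ]
sil [624.90866217 122.65507885 100.        ] [656.81978191 120.62964349 100.        ] [640.86422204 121.64236117 100.        ]
key front [638.16797625 153.44930686 146.        ] [650.01976186 152.70473617 146.        ] [644.09386906 153.07702151 146.        ]
key later [636.6260266  117.67368609 146.        ] [647.21346174 116.98026383 146.        ] [641.91974417 117.32697496 146.        ]
slot [636.30220873 152.20809337 107.        ] [650.05345598 151.3550937  107.        ] [643.17783236 151.78159354 107.        ]
```

Request:
drive_tool:
  moves:
    - [1, [0.05, -0.12, 0], 0.7]
    - [1, [0.05, -0.12, 0.8], 0.7]
    - [1, [0.05, -0.12, 1.4], 0.7]
    - [1, [0.05, -0.12, 1.9], 0.7]
    - [1, [0.05, -0.12, 1.9], 0.7]

```text
clock: 8.38
eef_pos: [641.7, 127.0, 120.9]
tcp_rot: [3.13, -0.004, 1.5]
contact_force: [-0.8, 5.9, 6.7]
opening: 0.121
```

Run:
```python
from look import *
f=go('slot3',{})
s=r.sense();print(s['clock'],s['eef_pos'],s['tcp_rot'],s['opening'],s['contact_force'],s['wrist_torque'])
im=f['color'][180:320,235:325,::-1].astype(np.float32)
im=np.clip((im-40)*1.3,0,255).astype(np.uint8)
cv2.imwrite('pics/slot3d.png',cv2.resize(im,None,fx=6,fy=4.2,interpolation=2))
```

```text
8.425 [641.7 127.1 121. ] [ 3.1 -0.   1.5] 0.12209521294021869 [-1.4  5.5  6.3] [ 0.8  0.2 -0.1]
```

View pics/slot3d.png

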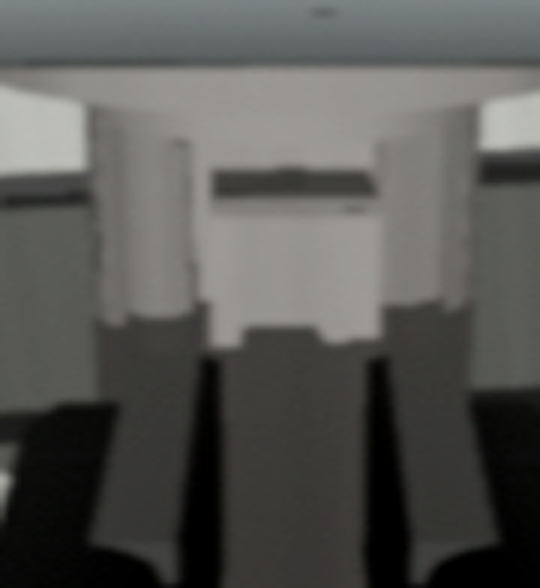

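Request:
drive_tool:
  moves:
    - [1, [0.1, 0, -0.1], 0]
    - [1, [0.1, 0, 0], 0]
    - [1, [0.1, 0, 0.2], 0]
    - [1, [0.1, 0, 0.2], 0]

```text
clock: 8.93
eef_pos: [641.8, 128.1, 118.9]
tcp_rot: [3.13, -0.004, 1.5]
contact_force: [0.1, 0.9, 2.1]
opening: 0.118
```

Forces have dropped and the key is going in. Lowering further.

Request:
drive_tool:
  moves:
    - [1, [0, 0, 0.15], 0]
    - [1, [0, 0, 0.3], 0]
    - [1, [0, 0, 0.3], 0]

```text
clock: 9.3
eef_pos: [642.4, 127.9, 117.8]
tcp_rot: [3.129, -0.004, 1.5]
contact_force: [-4.4, -1.6, 17.3]
opening: 0.122
```

Request:
drive_tool:
  moves:
    - [1, [0, -0.05, 0], 0]
    - [1, [0, -0.05, 0.05], 0]
    - [1, [0, -0.05, 0.1], 0]

```text
clock: 9.68
eef_pos: [642.4, 127.9, 118.0]
tcp_rot: [3.128, -0.004, 1.5]
contact_force: [-4.1, 0.1, 15.8]
opening: 0.122
```

Run:
```python
from look import *
f=go('slot4',{})
s=r.sense();print(s['clock'],s['eef_pos'],s['tcp_rot'],s['opening'],s['contact_force'],s['wrist_torque'])
im=f['color'][180:320,235:325,::-1].astype(np.float32)
im=np.clip((im-40)*1.3,0,255).astype(np.uint8)
cv2.imwrite('pics/slot4d.png',cv2.resize(im,None,fx=6,fy=4.2,interpolation=2))
```

```text
9.725 [642.4 127.9 118. ] [ 3.1 -0.   1.5] 0.12146740432024922 [-4.1  0.5 12.6] [0.4 0.5 0. ]
```

View pics/slot4d.png

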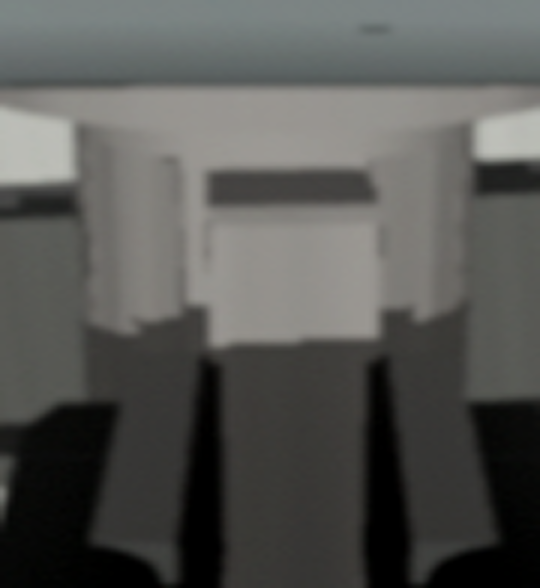

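Run:
```python
from h import *
P=lambda x,y:(235+(x-2.5)/6,180+(y-1.6)/4.2)
def m(d,a,b,y,z): return (atz(d,P(a,y),z)+atz(d,P(b,y),z))/2
d=np.load('pics/w_slot4.npy',allow_pickle=True).item()
print('sil',m(d,80,472,200,100),m(d,84,468,290,100)); print('key',m(d,208,380,215,124.5),m(d,222,366,520,124.5))
d=np.load('pics/w_slot3.npy',allow_pickle=True).item()
print('sil',m(d,92,478,200,100),m(d,97,470,290,100)); print('key',m(d,210,380,205,127.5),m(d,222,366,520,127.5))
```

```text
sil [642.81523169 147.11810111 100.        ] [641.97767101 135.80333622 100.        ]
key [644.47038745 154.8239679  124.5       ] [642.00394258 120.24159281 124.5       ]
sil [642.73333849 145.0397017  100.        ] [641.77149603 133.52805321 100.        ]
key [643.93250392 155.00350809 127.5       ] [641.32893753 119.39651236 127.5       ]
```

Request:
drive_tool:
  moves:
    - [1, [0, 0, -0.25], 0]
    - [1, [0, -0.13, -0.25], 0]
    - [1, [0, -0.13, -0.25], 0]
    - [1, [0, -0.13, 0], 0]
    - [1, [0, -0.13, 0.15], 0]
    - [1, [0, -0.13, 0.15], 0]

```text
clock: 10.48
eef_pos: [641.5, 127.9, 118.1]
tcp_rot: [3.127, -0.004, 1.5]
contact_force: [-3.3, 1.3, 14.2]
opening: 0.121
```

Request:
drive_tool:
  moves:
    - [1, [0, 0, -0.2], 0]
    - [1, [0, -0.1, -0.2], 0]
    - [1, [0, -0.1, -0.1], 0]
    - [1, [0, -0.1, 0.05], 0]
    - [1, [0, -0.1, 0.15], 0]
    - [1, [0, -0.1, 0.15], 0]

```text
clock: 11.22
eef_pos: [640.9, 128.0, 118.1]
tcp_rot: [3.126, -0.004, 1.5]
contact_force: [-2.9, 1.9, 15.0]
opening: 0.128
```

Run:
```python
from look import *
f=go('slot5',{})
s=r.sense();print(s['clock'],s['eef_pos'],s['tcp_rot'],s['opening'],s['contact_force'],s['wrist_torque'])
im=f['color'][180:320,235:325,::-1].astype(np.float32)
im=np.clip((im-40)*1.3,0,255).astype(np.uint8)
cv2.imwrite('pics/slot5d.png',cv2.resize(im,None,fx=6,fy=4.2,interpolation=2))
g=cam('side'); cv2.imwrite('pics/slot5s.png',cv2.resize(g['color'][200:270,170:250,::-1],None,fx=8,fy=8,interpolation=2))
```

```text
11.275 [641.  128.  118.2] [ 3.1 -0.   1.5] 0.12442295899845568 [-3.6  2.1 14.7] [0.6 0.6 0.1]
```

View pics/slot5d.png

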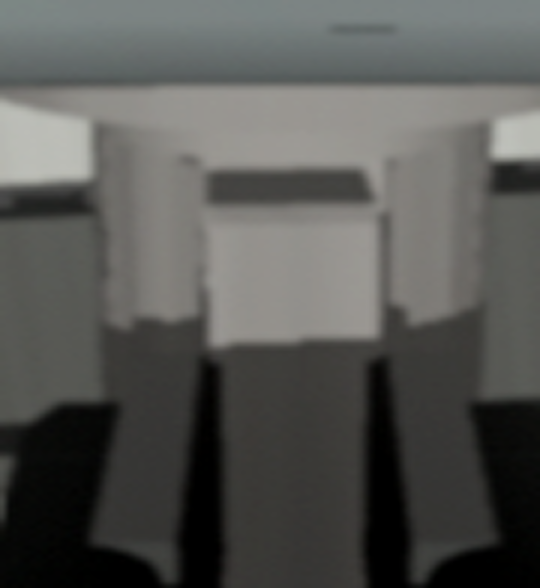

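View pics/slot5s.png

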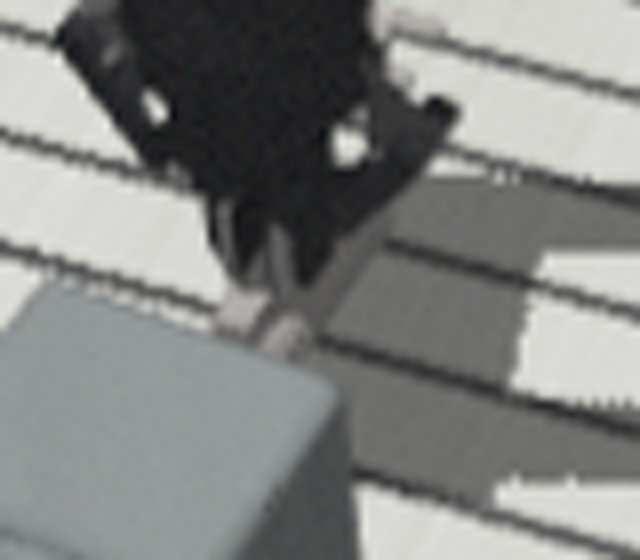

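Request:
drive_tool:
  moves:
    - [0.85, [0, 0, 0], 0]
    - [0.75, [0, 0, 0], 0]
    - [0.6, [0, 0, 0], 0]
    - [0.6, [0, 0, -2], 0]
    - [0.6, [-3, 0, -8], 0]
    - [0.6, [-5, 0, -8], 0]
    - [0.6, [-5, 0, -8], 0]

```text
clock: 12.2
eef_pos: [636.4, 76.5, 199.3]
tcp_rot: [3.124, -0.005, 1.498]
contact_force: [0.3, -0.2, -1.1]
opening: 0.4
```

Run:
```python
from look import *
f=go('slot6',dict(key_center=115,slot=107,shoulder=100))
s=r.sense();print(s['clock'],s['eef_pos'],s['tcp_rot'],s['opening'],s['contact_force'],s['wrist_torque'])
im=f['color'][80:250,230:340,::-1]
cv2.imwrite('pics/slot6d.png',cv2.resize(im,None,fx=5,fy=3.5,interpolation=2))
```

```text
key_center [119.7 318.7] 0.92 [509.1   6.3 115. ]
key_center [282.8 149.1] 0.58 [641.1 123.3 115. ]
slot [284.5 140.4] 0.71 [642.6 127.7 107. ]
shoulder [282.2  82.5] 0.67 [643.9 164.  100. ]
12.4 [635.5  78.3 197. ] [ 3.1 -0.   1.5] 0.40211806631583724 [ 0.6  0.8 -0.2] [-0. -0.  0.]
```

View pics/slot6d.png

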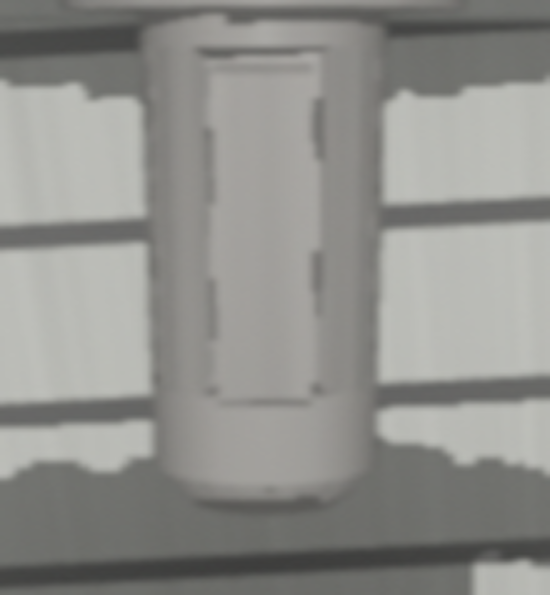

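Run:
```python
from h import *
d=np.load('pics/w_slot6.npy',allow_pickle=True).item()
P=lambda x,y:(230+(x-2)/5,80+(y-1.2)/3.5)
for z in(123,126):
  c=[atz(d,P(*p),z) for p in [(208,70),(319,70),(312,402),(216,402)]]
  print(z,np.round(c,1).tolist(),'len',np.linalg.norm(c[0]-c[3]),'w',np.linalg.norm(c[0]-c[1]),np.linalg.norm(c[2]-c[3]),np.mean(c,axis=0))
a=lambda y,l,r_:(atz(d,P(l,y),100)+atz(d,P(r_,y),100))/2
print(a(100,147,384),a(400,158,377))
```

```text
123 [[636.3, 154.2, 123.0], [649.4, 153.2, 123.0], [644.8, 95.2, 123.0], [632.5, 96.1, 123.0]] len 58.19693923884295 w 13.12314544000839 12.279366957077688 [640.75679022 124.68323933 123.        ]
126 [[636.4, 154.2, 126.0], [649.3, 153.3, 126.0], [644.7, 96.0, 126.0], [632.6, 97.0, 126.0]] len 57.4025278597447 w 12.944009282618362 12.111748711747163 [640.74711473 125.12998008 126.        ]
[643.05303227 147.90799494 100.        ] [639.02103041  89.56582464 100.        ]
```

The key lies level in the slot, with small clear margins on both sides. Next I'll look at the pulley.

Request:
drive_tool:
  moves:
    - [0.3, [-6, 0, -3.5], 0]
    - [0.2, [-12, 0, -3.5], -9]
    - [0, [-18, 0, -3.5], -17]
    - [0, [-24, 0.2, -3.5], -17]
    - [0, [-30, 0.4, -3.5], -17]
    - [0, [-36, 0.5, -3.5], -17]
    - [0, [-41.8, 0.6, -3.5], -17]
    - [0, [-41.8, 0.6, -3.5], -17]
    - [0, [-41.8, 0.6, -3.5], -17]

```text
clock: 13.52
eef_pos: [611.2, -338.3, 229.1]
tcp_rot: [3.128, -0.002, 1.796]
contact_force: [0.9, -0.2, 0.6]
opening: 0.999
```

Run:
```python
from look import *
f=go('pul1',dict(pulley_boss=78,pulley_face=78,cradle_axis=78))
s=r.sense();print(s['clock'],s['eef_pos'],s['tcp_rot'],s['opening'],s['contact_force'])
```

```text
pulley_boss [274.9 297.8] 0.91 [ 628.5 -441.    78. ]
pulley_boss [286.9 168.5] 0.71 [ 611.5 -317.3   78. ]
pulley_face [234.6 270.8] 0.8 [ 586.1 -421.    78. ]
pulley_face [284.1 108.3] 0.69 [ 598.3 -270.3   78. ]
13.725 [ 611.7 -337.6  230.1] [ 3.1 -0.   1.8] 0.9976319353939556 [-0.5 -0.4  0.2]
```

View pics/w_pul1.png

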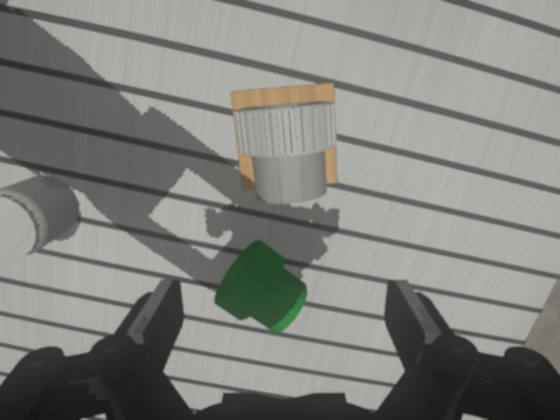

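The wrist view shows the grey pulley in its cradle, boss near (290,172) and toothed rim near (286,130). The green look-alike is at (262,288) and the tin is at the left edge. I choose the grey one.

Run:
```python
from h import *
d=np.load('pics/w_pul1.npy',allow_pickle=True).item()
im=d['color'][75:215,220:350,::-1]
cv2.imwrite('pics/pul1d.png',cv2.resize(im,None,fx=4,fy=4,interpolation=2))
```

```text
(no output)
```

View pics/pul1d.png

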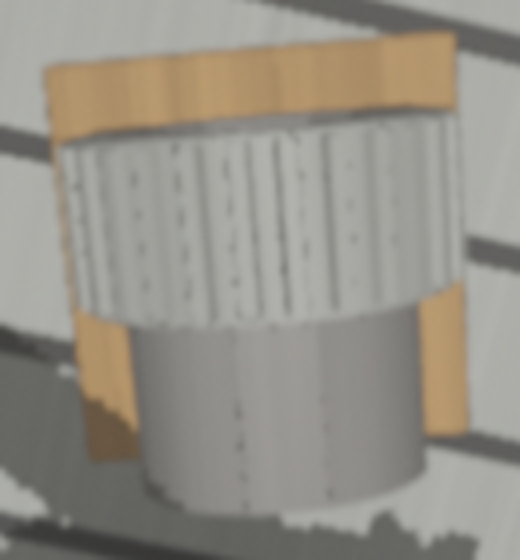

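Run:
```python
from h import *
d=np.load('pics/w_pul1.npy',allow_pickle=True).item()
P=lambda p:(220+(p[0]-1.5)/4,75+(p[1]-1.5)/4)
w=lambda *p,z=78:atz(d,P(p),z)
r1,r2=w(62,145),w(455,112); r3,r4=w(80,310),w(467,278)
b1,b2=w(132,340),w(418,315); b3,b4=w(143,480),w(426,458)
for a,b in((r1,r2),(r3,r4),(b1,b2),(b3,b4)): print(a,b,(a+b)/2,np.linalg.norm(a-b), 'cross ang',np.arctan2(*(b-a)[[1,0]]))
m1=(r1+r2)/2;m2=(r3+r4)/2;m4=(b3+b4)/2
print('dir',np.arctan2(-(m1-m4)[0],(m1-m4)[1]))
# end faces crown at top: rim face crown z=118, boss end crown z=109
print(w(255,125,z=118),w(268,325,z=118), w(275,512,z=109))
for p in [(47,67),(453,32),(468,434)]: print('base',w(*p,z=15))
```

```text
[ 560.60023214 -280.8407518    78.        ] [ 635.47472434 -257.17140619   78.        ] [ 598.03747824 -269.006079     78.        ] 78.52660379733402 cross ang 0.3061796537147637
[ 570.31473771 -312.48561408   78.        ] [ 646.55903646 -288.3924918    78.        ] [ 608.43688708 -300.43905294   78.        ] 79.96043792918732 cross ang 0.3060693878289807
[ 582.01019789 -316.24683105   78.        ] [ 638.66614031 -298.03544313   78.        ] [ 610.3381691  -307.14113709   78.        ] 59.51092724667096 cross ang 0.31100706787535853
[ 590.27138325 -345.33430928   78.        ] [ 648.2263156  -327.26648688   78.        ] [ 619.24884943 -336.30039808   78.        ] 60.70601609975278 cross ang 0.3022073025748468
dir 0.3053454885016442
[ 596.4490827  -267.32653223  118.        ] [ 606.44203497 -300.50918415  118.        ] [ 616.50106149 -336.98423116  109.        ]
base [ 547.19874629 -268.41807577   15.        ]
base [ 639.66918451 -239.02760406   15.        ]
base [ 669.387868   -333.18852638   15.        ]
```

Request:
drive_tool:
  moves:
    - [0, [1.8, 0.57, 5], -4.6]
    - [0, [1.8, 0.57, 11], -4.6]
    - [0, [1.8, 0.57, 11], -4.6]
    - [0, [1.8, 0.57, 11], -4.6]

```text
clock: 14.22
eef_pos: [616.0, -318.5, 122.3]
tcp_rot: [3.125, 0.002, 1.879]
contact_force: [0.8, -0.8, 0.5]
opening: 1.001
```

Run:
```python
from look import *
f=go('pul2',dict(pulley_boss=78))
s=r.sense();print(s['clock'],s['eef_pos'],s['tcp_rot'],s['opening'],s['contact_force'])
```

```text
pulley_boss [249.  390.9] 0.75 [ 627.9 -430.5   78. ]
14.325 [ 616.6 -319.2  123.4] [3.1 0.  1.9] 1.0003780440215564 [ 0.  -0.3 -0.8]
```

View pics/w_pul2.png

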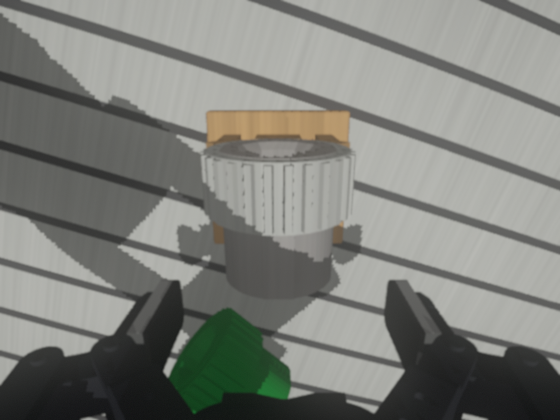

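Request:
drive_tool:
  moves:
    - [0, [0, -0.3, 3], 0]
    - [0, [0, -0.3, 6.8], 0]
    - [0, [0, -0.3, 6.8], 0]
    - [0, [0, -0.3, 6.8], 0]

```text
clock: 14.82
eef_pos: [616.2, -320.8, 57.8]
tcp_rot: [3.121, 0.006, 1.878]
contact_force: [0.4, -0.2, 0.5]
opening: 0.999
```

Run:
```python
from look import *
f=go('pul3',{})
s=r.sense();print(s['clock'],s['eef_pos'],s['tcp_rot'],s['opening'],s['contact_force'])
```

```text
14.875 [ 616.4 -320.8   58. ] [3.1 0.  1.9] 0.9972881064406697 [-0.1  0.7 -0.7]
```

View pics/w_pul3.png

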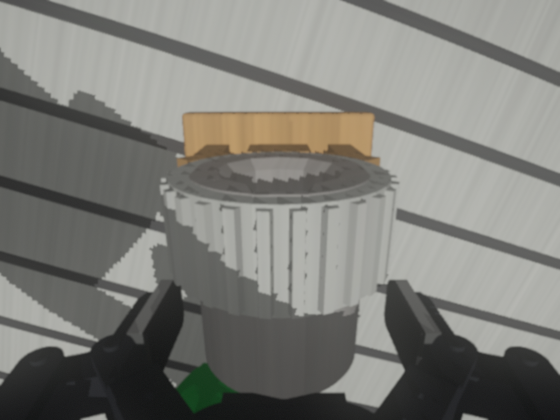

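Request:
drive_tool:
  moves:
    - [0, [0, -0.26, 0.3], 0]
    - [0, [0, -0.26, 0.3], 0]
    - [0.5, [0, -0.26, 0.3], 0]
    - [1, [0, -0.26, 0.3], 0]
    - [1, [0, -0.26, 0.3], 0]
    - [1, [0, -0.26, 0.3], 0]
  grip_force: 70

```text
clock: 15.62
eef_pos: [615.0, -321.9, 55.7]
tcp_rot: [3.119, 0.008, 1.878]
contact_force: [3.7, 0.2, 5.3]
opening: 0.676
```

Run:
```python
from look import *
f=go('pul4',{})
s=r.sense();print(s['clock'],s['eef_pos'],s['tcp_rot'],s['opening'],s['contact_force'],s['wrist_torque'])
```

```text
15.675 [ 615.  -321.9   55.7] [3.1 0.  1.9] 0.6810573828047448 [2.8 0.9 5.5] [ 0.3 -0.4  0. ]
```

View pics/w_pul4.png

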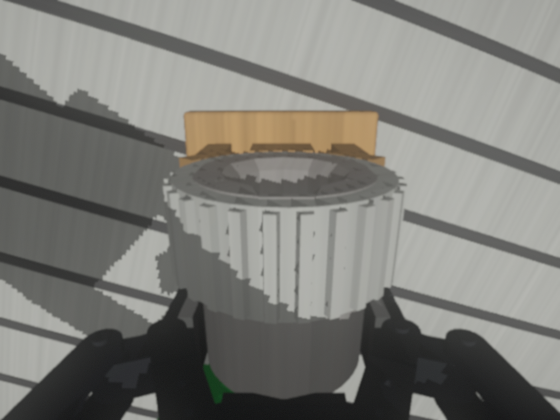

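Request:
drive_tool:
  moves:
    - [1, [0, 0, -3], 0]
    - [1, [0, 0, -8], 0]
    - [1, [0, 0, -12], 0]
    - [1, [0, 0, -12], 0]
    - [1, [0, 0, -12], 0]

```text
clock: 16.3
eef_pos: [610.8, -321.2, 173.3]
tcp_rot: [3.122, 0.005, 1.878]
contact_force: [-0.5, 0.3, -5.5]
opening: 0.676
```

Run:
```python
from look import *
f=go('pul5',{})
s=r.sense();print(s['clock'],s['eef_pos'],s['tcp_rot'],s['opening'],s['contact_force'],s['wrist_torque'])
cv2.imwrite('pics/pul5d.png',cv2.resize(f['color'][120:420,150:420,::-1],None,fx=2.6,fy=2,interpolation=2))
g=cam('side');cv2.imwrite('pics/pul5s.png',g['color'][:,:,::-1])
```

```text
16.35 [ 610.6 -321.   172.8] [3.1 0.  1.9] 0.67684873286603 [-0.2  0.2 -4.5] [-0.2  0.  -0.1]
```

View pics/pul5d.png

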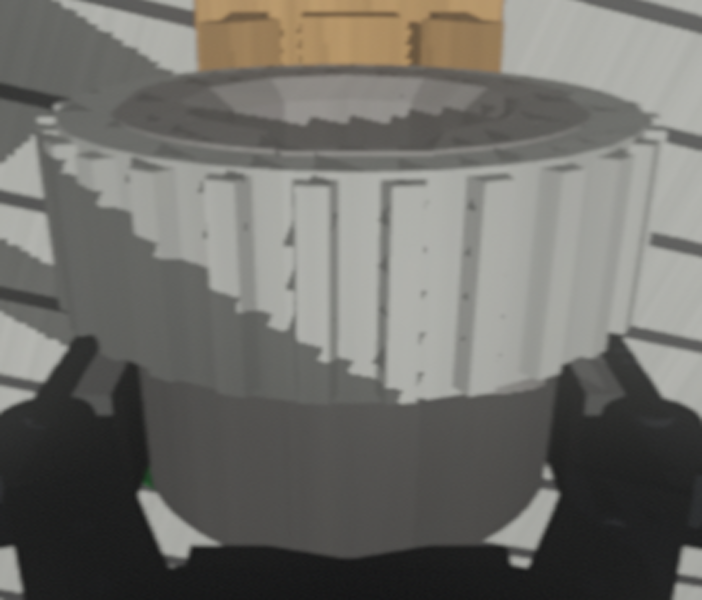

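View pics/pul5s.png

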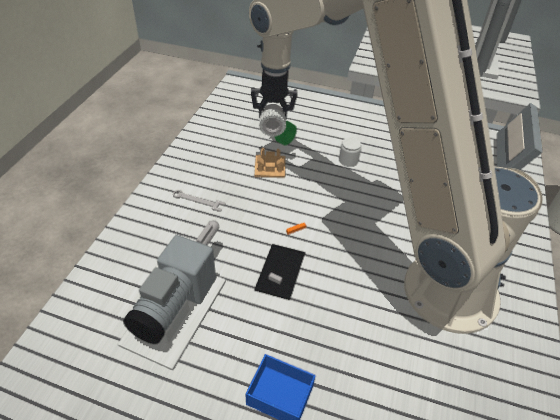

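Run:
```python
from h import *
from scipy.optimize import least_squares
f=cam('wrist'); g=dict(f); g['T']=f['hand_eye']
P=lambda x,y:((150+(x-.8)/2.6),120+(y-.5)/2)
crown=P(350,168); bot=P(345,66); L=P(40,122); Rr=P(662,122); rb=P(400,403)
obs=np.array([crown[1],bot[1],L[0],Rr[0],rb[1]])
def model(p):
    xf,y0,zc,pt=p
    c,s=np.cos(pt),np.sin(pt)
    def pt3(dx,dy,dz): # pulley coords: x axis dir
        return [xf+c*dx+s*dz,y0+dy,zc-s*dx+c*dz]
    th=np.linspace(0,2*np.pi,721)
    C=proj(g,[pt3(0,40*np.cos(t),40*np.sin(t)) for t in th])
    C2=proj(g,[pt3(-34,40*np.cos(t),40*np.sin(t)) for t in th])
    return np.array([C[:,1].max(),C[:,1].min(),C[:,0].min(),C[:,0].max(),C2[:,1].max()])
for fixpt in (True,False):
    fun=(lambda p: model([*p,0])-obs) if fixpt else (lambda p:model(p)-obs)
    s=least_squares(fun,[50,0,-22] if fixpt else [50,0,-22,0],diff_step=1e-3); print(s.x,s.fun)
```

```text
[ 55.45399757   0.43994667 -20.10918453] [ 0.24903327 -1.26128367  0.4737629  -0.47259222  0.48424757]
[ 5.53343942e+01  4.39613466e-01 -2.01765166e+01 -7.59219824e-03] [-0.39057772 -0.31334204  0.41622627 -0.41518021  0.63664297]
```

Request:
drive_tool:
  moves:
    - [1, [5, 2, 0], 5]
    - [1, [10, 4, 0], 10]
    - [1, [15, 6, 0], 15]
    - [1, [20, 8, 0], 20]
    - [1, [25, 9.7, 0], 21.8]
    - [1, [29, 11.4, 2], 21.8]
    - [1, [29, 11.4, 5], 21.8]
    - [1, [29, 11.4, 5], 21.8]
    - [1, [29, 11.4, 5], 21.8]

```text
clock: 17.58
eef_pos: [632.8, -10.6, 123.9]
tcp_rot: [3.122, -0.003, 1.497]
contact_force: [-0.3, -0.2, -4.0]
opening: 0.678
```

Run:
```python
from look import *
f=go('ins1',{})
s=r.sense();print(s['clock'],s['eef_pos'],s['tcp_rot'],s['opening'],s['contact_force'],s['wrist_torque'])
cv2.imwrite('pics/ins1d.png',cv2.resize(f['color'][0:330,140:430,::-1],None,fx=2.4,fy=1.8,interpolation=2))
```

```text
17.625 [633.3 -10.8 124.5] [ 3.1 -0.   1.5] 0.6752702817203604 [ 0.2 -0.2 -4.8] [-0.1 -0.  -0. ]
```

View pics/ins1d.png

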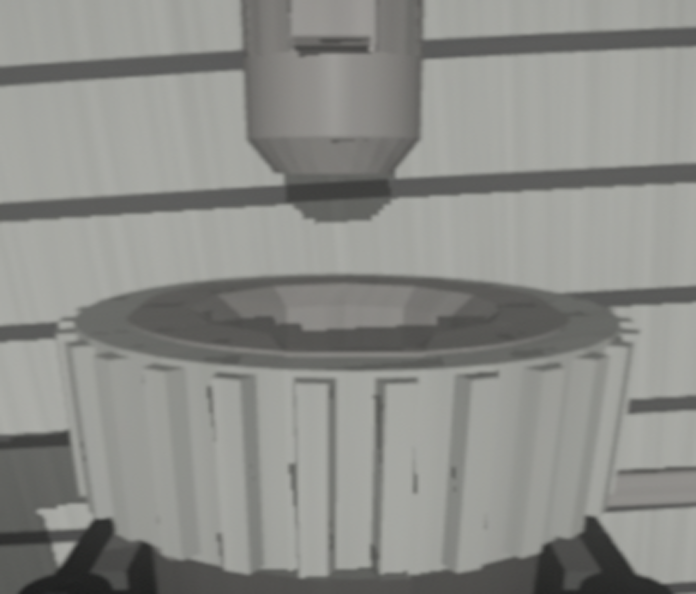

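Run:
```python
from h import *
d=np.load('pics/w_ins1.npy',allow_pickle=True).item()
P=lambda x,y:(140+(x-.7)/2.4,(y-.4)/1.8)
for y,a,b in [(20,243,424),(60,244,422),(120,247.5,420)]:
    A,B=atz(d,P(a,y),100),atz(d,P(b,y),100);print((A+B)/2,np.linalg.norm(A-B))
print(atz(d,P(338,176),111))
T=d['T']; print('boss axis world at face', (T@np.linalg.inv(r.grab_frame('wrist')['hand_eye'])@[55.4,.44,-20.5,1]))
```

```text
[639.86935363 103.76224974 100.        ] 31.854066324684467
[639.11047442  95.07892224 100.        ] 31.7917033947249
[638.20431132  81.58973334 100.        ] 31.5378667875934
[637.84911062  68.5293665  111.        ]
boss axis world at face [636.89916985  44.55998918 144.55378582   1.        ]
```

Request:
drive_tool:
  moves:
    - [1, [0, -0.24, 2], 0]
    - [1, [0, -0.24, 4.6], 0]
    - [1, [0, -0.24, 4.6], 0]
    - [1, [0, -0.24, 4.6], 0]

```text
clock: 18.18
eef_pos: [632.9, -11.0, 80.1]
tcp_rot: [3.119, -0.003, 1.496]
contact_force: [0.7, 0.2, -4.3]
opening: 0.675
```

Run:
```python
from look import *
f=go('ins2',{})
s=r.sense();print(s['clock'],s['eef_pos'],s['tcp_rot'],s['opening'],s['contact_force'],s['wrist_torque'])
cv2.imwrite('pics/ins2d.png',cv2.resize(f['color'][0:330,140:430,::-1],None,fx=2.4,fy=1.8,interpolation=2))
g=cam('side');cv2.imwrite('pics/ins2s.png',cv2.resize(g['color'][170:290,150:290,::-1],None,fx=5,fy=5,interpolation=2))
```

```text
18.225 [633.1 -10.9  80.3] [ 3.1 -0.   1.5] 0.6792027949899688 [ 0.5 -0.2 -3.8] [-0.1  0.  -0. ]
```

View pics/ins2d.png

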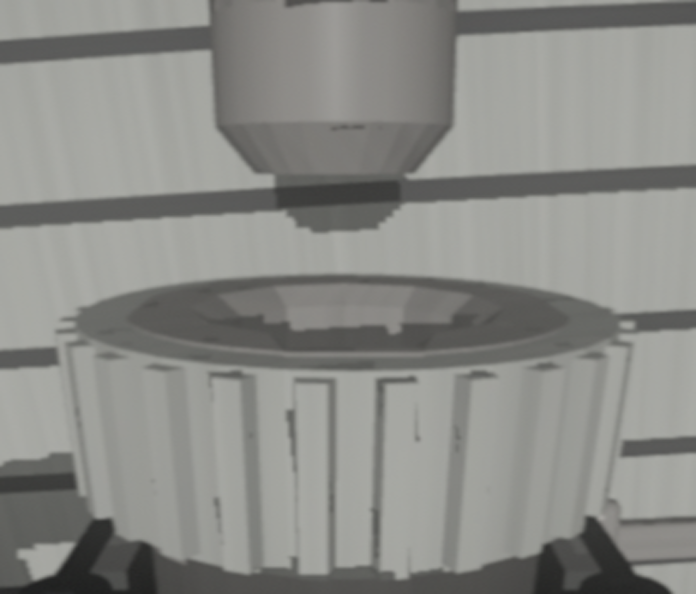

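View pics/ins2s.png

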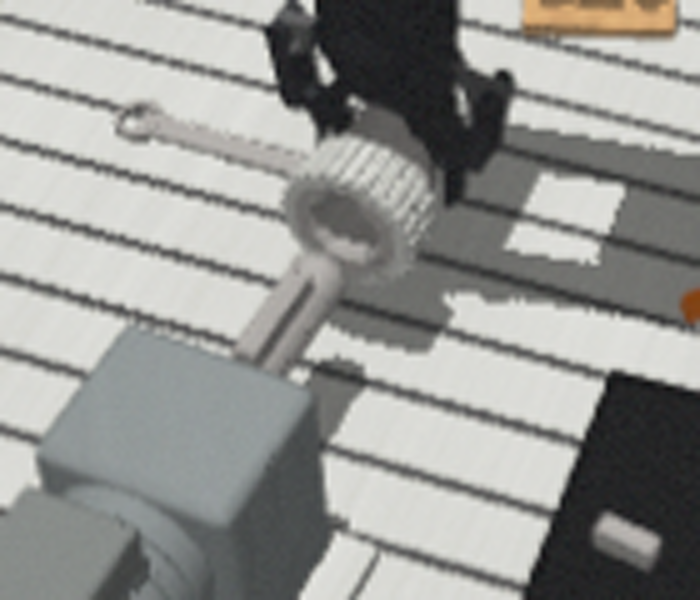

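Run:
```python
from h import *
d=np.load('pics/w_ins2.npy',allow_pickle=True).item()
P=lambda x,y:(140+(x-.7)/2.4,(y-.4)/1.8)
for y,a,b in [(20,211,457),(60,213,455),(110,216,453)]:
    A,B=atz(d,P(a,y),100),atz(d,P(b,y),100);print((A+B)/2,np.linalg.norm(A-B))
T=d['T']@np.linalg.inv(r.grab_frame('wrist')['hand_eye'])
for x in(-15,20,55.4): print('pulley axis', T@[x,.44,-21,1])
# side camera: where the axis points should project vs shaft
```

```text
[639.15634667  94.77516352 100.        ] 31.976715722328
[638.65642814  88.35647132 100.        ] 31.92389695845808
[638.07880337  80.08455752 100.        ] 31.87491230522158
pulley axis [631.73280204 -25.9726173  101.08164249   1.        ]
pulley axis [634.3310579    8.93066631 101.18093992   1.        ]
pulley axis [636.95900812  44.23284458 101.28137218   1.        ]
```

Request:
drive_tool:
  moves:
    - [1, [0, -0.15, 0.17], 0]
    - [1, [1, -0.15, 0.17], 0]
    - [1, [2, -0.15, 0.17], 0]
    - [1, [3, -0.15, 0.17], 0]
    - [1, [3.5, -0.15, 0.17], 0]
    - [1, [3.5, -0.15, 0.17], 0]

```text
clock: 19.08
eef_pos: [634.1, 24.8, 78.5]
tcp_rot: [3.118, -0.003, 1.498]
contact_force: [0.4, -0.1, -4.3]
opening: 0.68
```

Run:
```python
from look import *
f=go('ins3',{})
s=r.sense();print(s['clock'],s['eef_pos'],s['tcp_rot'],s['opening'],s['contact_force'],s['wrist_torque'])
cv2.imwrite('pics/ins3d.png',cv2.resize(f['color'][0:330,140:430,::-1],None,fx=2.4,fy=1.8,interpolation=2))
```

```text
19.125 [634.   24.5  78.5] [ 3.1 -0.   1.5] 0.6783246121172037 [-0.  -0.2 -4.7] [-0.1  0.1  0. ]
```

View pics/ins3d.png

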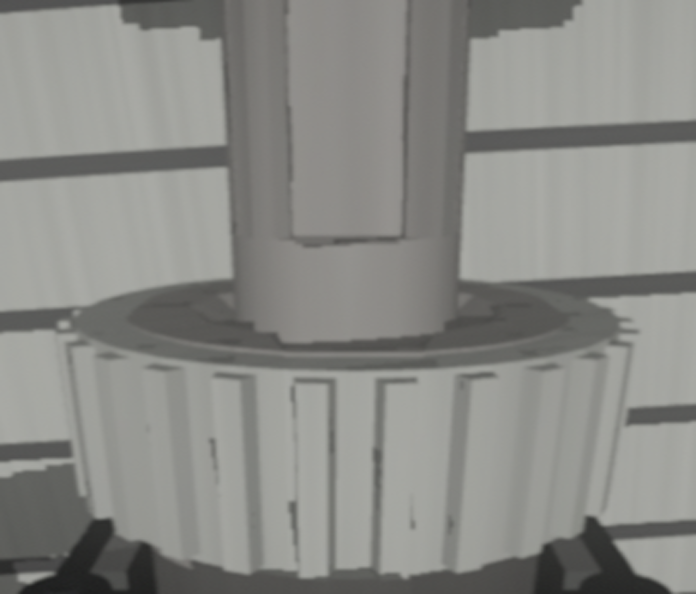

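The shaft is entering the bore, centred at column 347, with no contact force. Advancing in steps.

Request:
drive_tool:
  moves:
    - [1, [0.7, 0, 0], 0]
    - [1, [1.4, 0, 0], 0]
    - [1, [2.1, 0, 0], 0]
    - [1, [2.8, 0, 0], 0]
    - [1, [2.8, 0, 0], 0]

```text
clock: 19.75
eef_pos: [636.1, 53.1, 78.6]
tcp_rot: [3.118, -0.003, 1.498]
contact_force: [-1.0, -1.2, -5.0]
opening: 0.677
```

Request:
drive_tool:
  moves:
    - [1, [0.8, 0, 0], 0]
    - [1, [1.6, 0, 0], 0]
    - [1, [2.4, 0, 0], 0]
    - [1, [3.2, 0, 0], 0]
    - [1, [4, 0, 0], 0]
    - [1, [4, 0, 0], 0]

```text
clock: 20.5
eef_pos: [639.1, 93.6, 78.6]
tcp_rot: [3.118, -0.003, 1.499]
contact_force: [-0.6, -0.9, -3.5]
opening: 0.676
```

Run:
```python
from look import *
f=go('ins4',{})
s=r.sense();print(s['clock'],s['eef_pos'],s['tcp_rot'],s['opening'],s['contact_force'],s['wrist_torque'])
cv2.imwrite('pics/ins4d.png',cv2.resize(f['color'][0:330,140:430,::-1],None,fx=2.4,fy=1.8,interpolation=2))
```

```text
20.55 [639.   93.2  78.6] [ 3.1 -0.   1.5] 0.6780195299509755 [-0.3  0.9 -4.5] [-0.1  0.   0. ]
```

View pics/ins4d.png

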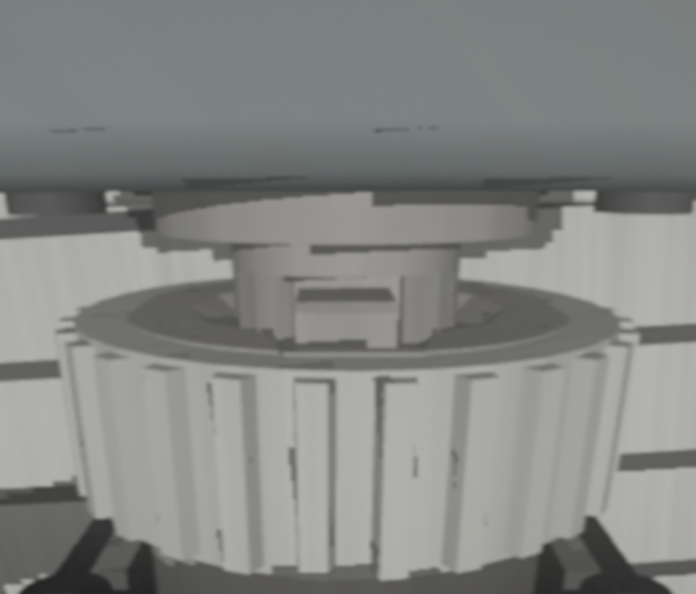

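Request:
drive_tool:
  moves:
    - [1, [0.6, 0, 0], 0]
    - [1, [1.2, 0, 0], 0]
    - [1, [1.5, 0, 0], 0]
    - [1, [1.6, 0, 0], 0]
    - [1, [1.7, 0, 0], 0]

```text
clock: 21.18
eef_pos: [640.2, 107.6, 79.0]
tcp_rot: [3.118, 0.001, 1.5]
contact_force: [-1.4, -17.1, 1.7]
opening: 0.677
```

Run:
```python
from look import *
f=go('ins5',{})
s=r.sense();print(s['clock'],s['eef_pos'],s['tcp_rot'],s['opening'],s['contact_force'],s['wrist_torque'])
cv2.imwrite('pics/ins5d.png',cv2.resize(f['color'][0:330,140:430,::-1],None,fx=2.4,fy=1.8,interpolation=2))
g=cam('side');cv2.imwrite('pics/ins5s.png',cv2.resize(g['color'][170:290,150:290,::-1],None,fx=5,fy=5,interpolation=2))
```

```text
21.225 [640.2 107.6  79. ] [3.1 0.  1.5] 0.6778547004616707 [ -0.8 -13.7  -0.2] [-2.3  0.1  0.1]
```

View pics/ins5d.png

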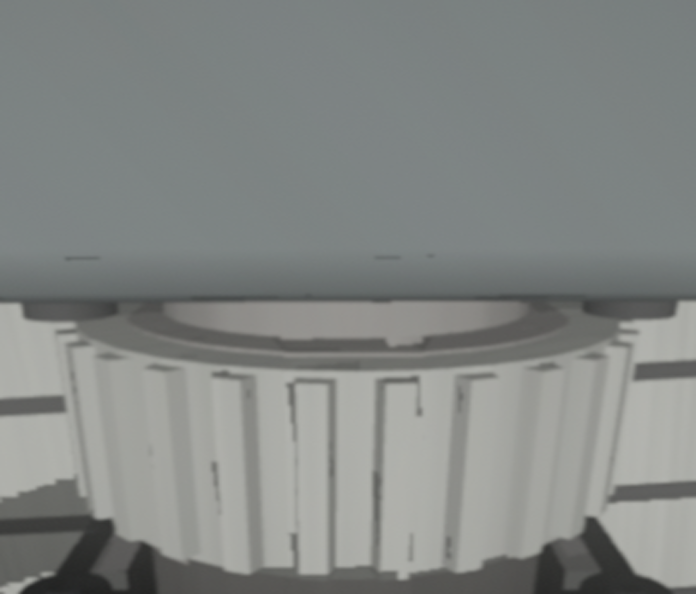

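View pics/ins5s.png

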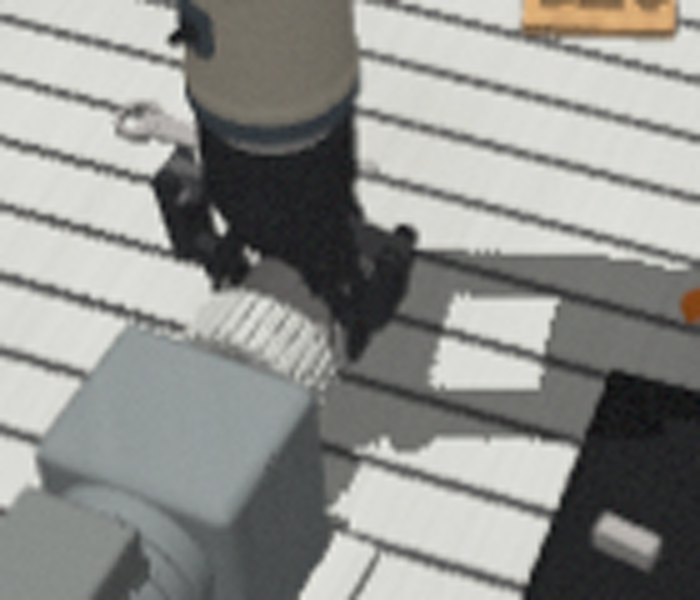

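Run:
```python
from h import *
d=np.load('pics/w_ins5.npy',allow_pickle=True).item()
P=lambda x,y:(140+(x-.7)/2.4,(y-.4)/1.8)
print('disc edge',atz(d,P(345,338),126), 'gearbox front top',atz(d,P(345,298),145))
T=d['T']@np.linalg.inv(r.grab_frame('wrist')['hand_eye'])
print('face',T@[55.4,.44,-20.5,1])
d=np.load('pics/w_ins4.npy',allow_pickle=True).item()
print('disc edge from ins4',atz(d,P(310,246),126),atz(d,P(345,246),126))
```

```text
disc edge [643.33458349 163.82294337 126.        ] gearbox front top [643.62285037 173.9070886  145.        ]
face [644.07758214 162.92195491  99.43820042   1.        ]
disc edge from ins4 [639.40250908 163.9380405  126.        ] [643.26398466 163.64795321 126.        ]
```

Request:
drive_tool:
  moves:
    - [1, [0.15, 0, 0], 0]
    - [1, [0.35, 0, 0], 0]
    - [1, [0.35, 0, 0], 0]

```text
clock: 21.7
eef_pos: [640.2, 107.7, 79.3]
tcp_rot: [3.119, 0.006, 1.501]
contact_force: [0.5, -18.5, 0.7]
opening: 0.681
```

The pulley is firmly against the shoulder: another push of 18 N moved it only 0.1 mm. Releasing.

Request:
drive_tool:
  moves:
    - [0.3, [0, 0, 0], 0]
    - [0, [0, 0, 0], 0]
    - [0, [0, 0, 0], 0]
    - [0, [0, 0, 0], 0]

```text
clock: 22.2
eef_pos: [640.5, 108.0, 79.5]
tcp_rot: [3.118, 0.006, 1.501]
contact_force: [-0.1, 0.3, -1.1]
opening: 1.0
```

Run:
```python
from look import *
f=go('rel1',{})
s=r.sense();print(s['clock'],s['eef_pos'],s['tcp_rot'],s['opening'],s['contact_force'],s['wrist_torque'])
```

```text
22.25 [640.4 108.   79.4] [3.1 0.  1.5] 1.001242987141098 [-0.4  0.6 -0.1] [-0.  0. -0.]
```

View pics/w_rel1.png

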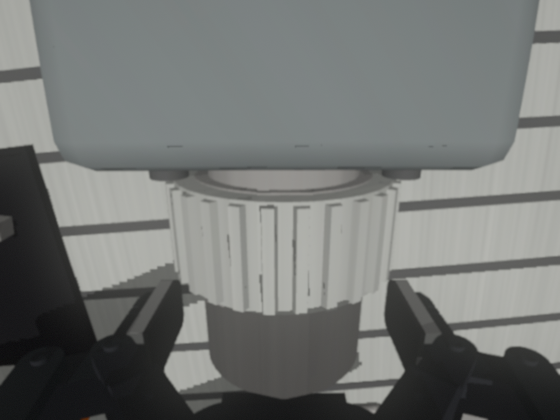

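Request:
drive_tool:
  moves:
    - [0, [0, 0, -3], 0]
    - [0, [0, 0, -7], 0]
    - [0, [0, 0, -12], 0]
    - [0, [-4, 0, -14], 0]
    - [0, [-8, 0, -14], 0]
    - [0, [-8, 0, -14], 0]

```text
clock: 23.0
eef_pos: [631.6, 27.2, 220.3]
tcp_rot: [3.118, 0.006, 1.499]
contact_force: [-0.8, 0.5, -0.4]
opening: 0.997
```

Run:
```python
from look import *
f=go('end',dict(pulley_face=100,pulley_boss=100,shoulder=100))
s=r.sense();print(s['clock'],s['eef_pos'],s['tcp_rot'],s['contact_force'])
cv2.imwrite('pics/endd.png',cv2.resize(f['color'][0:260,140:430,::-1],None,fx=2.4,fy=2.2,interpolation=2))
g=cam('side');cv2.imwrite('pics/ends.png',cv2.resize(g['color'][170:290,150:290,::-1],None,fx=5,fy=5,interpolation=2))
```

```text
pulley_face [285.    1.9] 0.74 [645.4 164.4 100. ]
pulley_boss [280.5  90.2] 0.85 [638.3 108.8 100. ]
23.2 [631.7  30.1 219.6] [3.1 0.  1.5] [ 0.4  0.3 -0.1]
```

View pics/endd.png

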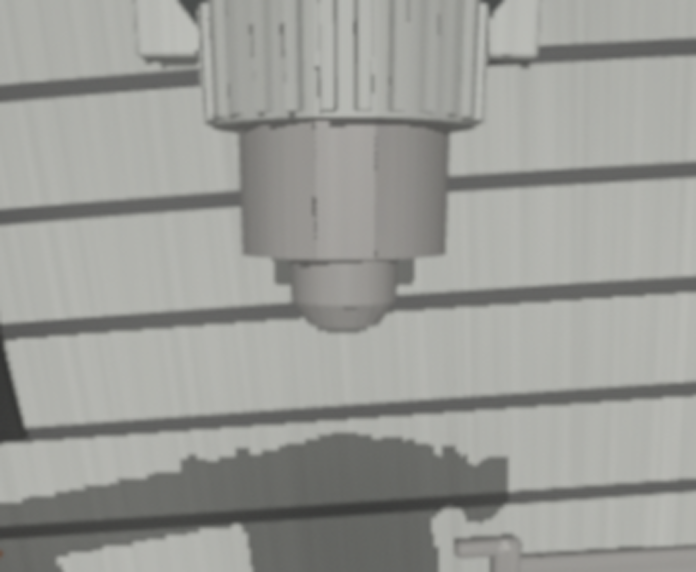

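View pics/ends.png

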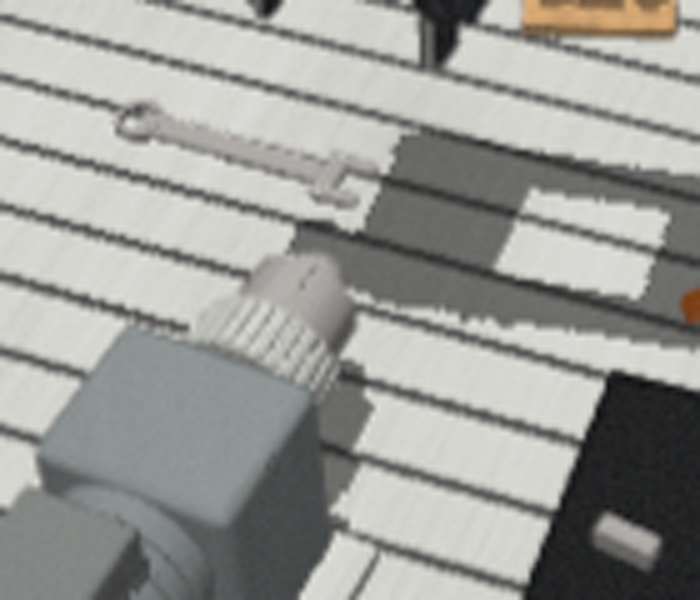

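Run:
```python
from h import *
d=np.load('pics/w_end.npy',allow_pickle=True).item()
P=lambda x,y:(140+(x-.7)/2.4,(y-.5)/2.2)
b=(atz(d,P(244,250),99)+atz(d,P(446,254),99))/2
t=(atz(d,P(293,303),100)+atz(d,P(397,303),100))/2
print(b,t,np.linalg.norm((b-t)[:2]), 'boss crown end',atz(d,P(345,262),129.5))
```

```text
[639.33624237  92.10782039  99.        ] [638.0553007   75.72413639 100.        ] 16.433682266018586 boss crown end [638.47587883  91.29133764 129.5       ]
```

Run:
```python
from rig import r
print(r.sign_off()); print(r.sense()['clock'])
```

```text
the job is handed in; nothing more can be done
None
the job is handed in; nothing more can be done
```

The key and pulley are both fitted, and I handed the job in at about 23 s of the 64 s allowed. Sign-off gives no verdict, so this rests on my own checks.

- **Key:** I laid the long key in the slot and let go. It first touched the end of the slot nearest the shaft's tip, so I moved it about 2 mm towards the shoulder and re-centred it sideways. In the picture after release it was centred in the slot and aligned with the shaft to within measuring error.
- **Key depth:** I judged that it was on the floor by contact. The depth stayed the same over 1.5 mm of sideways movement. The arm's own reading put its underside about 1 mm above the nominal floor height, which I put down to calibration.
- **Pulley:** I slid it on toothed side first with almost no force until it met the shoulder. A further push of about 18 N moved it only 0.1 mm, and then I let go.
- **Final position:** The last picture shows 16.4 mm of shaft from the boss end to the start of the taper, against 15 mm nominal. The face is at about y = 164 mm and the shoulder at 164–165 mm, so it is home to within about 1–2 mm.
- **Not seen directly:** The keyway could not be seen once the pulley was on. That it is up over the key follows from it passing over the key freely.
- **Other things:** I did not handle the short key, wrench, tin, bin or look-alikes. The short key and wrench look unmoved in the last side picture; I did not check the tin and bin at the end.

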